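# Load an angle bracket under the spring clip of a drilling jig

### The job

Load the drilling jig: press the broad thumb plate of its spring clip down with one fingertip so that the clip's nose lifts, and with the clip held down push the angle bracket on the jig by its upright leg with the other fingertip, beneath the nose, until its front edge is fully home against the end stop. Only then let the clip up so that it clamps the bracket, and move clear. Push the bracket only, never grip or lift it, and leave the other things on the bench alone.

Things in the scene. Friction and masses are not known exactly. Their poses are not given: they have to be found in the camera images.
- jig: drilling jig bolted to the bench: green-painted base plate 170 x 135 mm (y -40 to +95 mm), flat bed 12 mm above the bench. Origin at bench height under the bracket's track; +x is the way the bracket is pushed home, z up. Track 43 mm wide (y -21.5 to 21.5) between a fence 10 mm high on the -y side and a rail 5 mm high on the +y side. Bush plate over x 17 to 60, y -33.5 to -4, its top 30 mm above the bench.
- stop (a point): the end stop: middle of the face (jig x = 45 mm) that the bracket's front edge meets, at the bed's surface; the face is 10 mm high
- hinge (a point): middle of the spring clip's hinge pin, which runs along the jig's x at jig y = 36 mm, 26 mm above the bench, between two ears (jig y 31 to 41 mm, x 17 to 41 mm, top 31 mm above the bench)
- clip (a joint): angle of the spring clip, rad: 0 shut (nose on the bed), about 0.13 with the nose resting on the bracket, 0.50 fully open (hard stop); from 0.22 up the nose clears the bracket well; 0.3 to 0.45 is a good range. Grows as the thumb plate is pressed; a spring shuts it: holding it open takes about 10 N at the middle of the plate.
- clip_pad (a point): thumb plate of the clip: dark steel, 70 mm (along jig x, from -15 to 55 mm) by 28 mm. This point is the centre of its top face. Shut, it slopes up away from the track by 0.38 rad, outer edge about 44 mm above the bench; at 0.38 rad open it is level, its top 29 mm above the bench, its centre at jig y = 61 mm. A fingertip pressing it can slide along it, with some friction.
- clip_nose (a point): nose of the clip: dark steel block 14 mm (jig x 22 to 36 mm) by 10 mm, 18.5 mm high; this point is the centre of its underside. Shut, it stands across the track at jig y 2 to 12 mm and blocks the bracket.
- bracket: angle bracket of bright metal, 40 mm wide, lying in the jig's track: flat leg 40 mm long, 4 mm thick, and at its rear an upright leg 4 mm thick, 40 mm high in all. Origin: centre of the flat leg's underside; front edge 20 mm ahead (+x), rear face of the upright leg 20 mm behind. Home at jig x = 25 mm; starts 28 to 47 mm short of that, in front of the nose. About 60 g.
- spare_bracket: a second angle bracket like the first, already drilled (one dark hole), lying on the bench beside the jig: not to be used
- c_clamp: dark steel C-clamp about 130 x 65 x 16 mm, lying flat on the bench
- driver: screwdriver with a red handle, lying on the bench
- glue: small white glue bottle, 42 mm across, 105 mm tall, standing; origin at its underside
- jar: glass jar, 64 mm across, 70 mm tall, standing; origin at its underside
- locator: orange dial angle locator, about 100 mm across and 22 mm thick, lying on its back
- acrylic: strip of clear acrylic 130 x 24 x 5 mm, lying on the bench
Not all that is in view belongs to the job. Leave any pink or red look-alike of the bracket alone.

How it is judged:
By the outcome, as a careful person would: the job done as asked, in the order asked, and still so for the second after the job is handed in, with the robot touching nothing.
It also fails if it takes over 53 s, if anything falls off the work surface, if the arm or the gripper's body presses on something with over 40 N, if the wrist force passes 120 N, or if a joint passes its speed limit or range.

### The arm

A 7-joint arm with a two-finger parallel gripper is mounted at the origin on the work surface. World frame = base frame: x ahead of the robot, y to its left, z up, the work surface at z = 0. Lengths are in m, angles in rad, forces in N, time in s.
With the tool pointing down it reaches from about 0.425 to 0.875 m from the base axis. Payload 8.4 kg.
Tool frame: the origin (TCP) lies at the very end of the fingers, on their centre line; the grasp point (between the pads) lies 19 mm behind it; z points along the fingers, y is the line along which they close (so a half turn about z gives the same grasp; the last joint's range is limited). The gripper opens to 85 mm and grips with 20 to 120 N. Pads are 22 mm wide; open, the fingers measure 114 mm over their backs; the gripper's body (76 mm by 85 mm) begins 54 mm behind the grasp point. The pads swing forward as they close: fully open they stand 13 mm farther back than shut.
Start: joints at [1.16, 0.333, 0.04, 1.465, -0.013, 1.343, -0.059], TCP at [0.199, -0.619, 0.231] pointing down, gripper open.
Joint ranges: [-2.58, 2.58], [-0.38, 2.09], [-1.3, 1.39], [0.25, 2.4], [-1.5, 4.64], [0.08, 2.09], [-2.65, 2.65]. Speed limits (rad/s): [2.22, 2.22, 2.79, 2.79, 3.14, 3.14, 3.14].

### API

Orientations are given as a 3x3 rotation matrix whose columns are the frame's x, y, z axes.
In Python, from station import manip, eyes, hand_in gives the robot as it stands. Calls block until the motion is done:
- manip.goto(position, orientation): joint-space move of the TCP to a pose.
- manip.move_l(position, ori=None, vel=0.15, contact_N=None): straight line of the TCP; ori=None keeps the orientation; vel is the mean speed in m/s. With contact_N (N) it stops when the force on the tool has changed by that much, and returns True; else False.
- manip.move_j(angles): joint-space move.
- manip.set_gripper(opening): opening from 0.0 (shut) to 1.0 (fully open); the grip force is fixed at half the most; returns when the fingers have stopped.
- manip.sleep(seconds).
- manip.ik(position, orientation): joint angles nearest the present ones, or None.
- eyes.read_camera(name): name is "side" or "top" or "wrist"; returns the picture (384x512x3 uint8, blue, green, red); there is no depth.
- eyes.camera_info(name): a dict with "K" (3x3 intrinsics, pixels), "xyz" and "orientation" of the camera in the world. Camera axes: x right, y down, z forward; pixel columns grow to the right and rows downward; lengths in m; the calibration is good to about 2 mm. A picture is of the moment at which its call begins: read the wrist's pose just before it. camera_info takes no time and is no camera call; for the wrist camera it gives the pose at the moment of the call.
A pose or a line that the arm cannot do raises manip.Unreachable and nothing moves.
- hand_in(): hands the job in; it is judged then, once.
Readings, each from a call of its own:
- manip.read_time_s(): time.
- manip.read_joints(): joint angles.
- manip.read_joint_vel(): joint speeds.
- manip.read_joint_efforts(): joint torques, N m.
- manip.read_ee_pos(): TCP position.
- manip.read_orientation(): TCP orientation.
- manip.read_ft_force(): force on the tool from outside, world axes, zero at the start.
- manip.read_moment(): the same for the moment, N m.
- manip.read_width(): opening from 0.0 (shut) to 1.0 (fully open).
- manip.read_grip_force(): force on a finger pad.
Only numpy, scipy, OpenCV 4.12 (cv2) and the standard library are available. Lean on these libraries where they do the work, as an engineer would, in place of code of your own. Each camera call takes 0.05 s, during which the arm holds its last target. There are 200 camera calls.

## Working session

There is one attempt and no reset: what is moved stays moved. The work goes in short steps, each a Python script; the robot and the scene stay as the last script left them, time stands still between calls to the robot, and variables do not carry over. Pictures are saved under pics/ and viewed, at most 10 in all, crops included, and the job is handed in when it is done.

```bash
ls; mkdir -p pics; python3 - <<'E'
from station import manip, eyes
import cv2,numpy as np
for n in("side","top"):
    cv2.imwrite(f"pics/{n}0.png",eyes.read_camera(n)); i=eyes.camera_info(n)
    print(n,i["K"],i["xyz"],i["orientation"])
print(manip.read_time_s(),manip.read_orientation())
E
```

```text
pics
side [[374.07442564   0.         255.84268019]
 [  0.         374.07442564 191.16270945]
 [  0.           0.           1.        ]] [0.43157088 0.6481759  0.64041342] [[-0.9646156  -0.17915711  0.19344115]
 [-0.26348699  0.6816216  -0.68261746]
 [-0.00955789 -0.70943268 -0.7047084 ]]
top [[469.10735954   0.         249.70460057]
 [  0.         469.10735954 192.2918896 ]
 [  0.           0.           1.        ]] [0.51089901 0.07294689 1.02994823] [[-0.00306632 -0.99817995  0.06022777]
 [-0.99941683  0.0010107  -0.03413164]
 [ 0.03400864 -0.0602973  -0.99760095]]
0.1 [[ 9.51804688e-01  3.06704313e-01 -5.47444000e-04]
 [ 3.06704785e-01 -9.51803714e-01  1.36559075e-03]
 [-1.02226661e-04 -1.46767937e-03 -9.99998918e-01]]
```

View pics/top0.png

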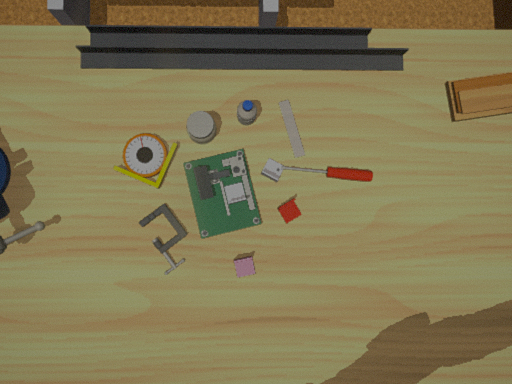

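View pics/side0.png

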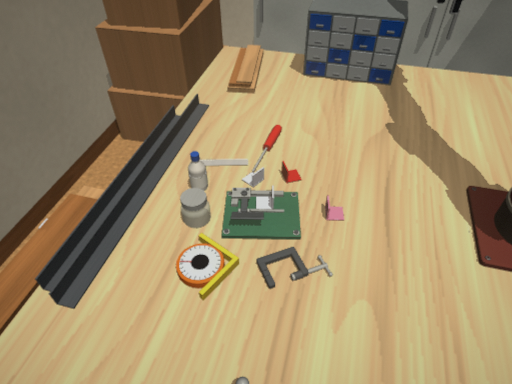

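Top view: the bracket in the jig is at about (235,192). Look-alikes are the spare at (273,170) with its hole, the red one at (289,211) and the pink one at (245,267). I choose the one in the jig's track. The nose is at about (228,175) and the thumb plate at (205,182), so jig +x points up in the image, roughly world +x.

```bash
cat > h.py <<'E'
from station import manip, eyes, hand_in
import cv2,numpy as np
def ray(info,uv,z):
    d=info["orientation"]@np.linalg.solve(info["K"],np.array([uv[0],uv[1],1.]))
    p=np.array(info["xyz"]); return p+d*(z-p[2])/d[2]
def proj(info,P):
    q=info["K"]@(np.array(info["orientation"]).T@(np.array(P)-info["xyz"])); return q[:2]/q[2]
def green(im):
    h=cv2.cvtColor(im,cv2.COLOR_BGR2HSV); m=cv2.inRange(h,(45,70,20),(90,255,255))
    m=cv2.morphologyEx(m,cv2.MORPH_OPEN,np.ones((3,3)))
    c=max(cv2.findContours(m,0,2)[0],key=cv2.contourArea); return cv2.convexHull(c)
def down(yaw): # tool y axis at world angle yaw, z down
    y=np.array([np.cos(yaw),np.sin(yaw),0]); z=np.array([0,0,-1.]); return np.c_[np.cross(y,z),y,z]
def baserect(im,info):
    P=np.array([ray(info,p[0],.012)[:2] for p in green(im)])
    r=cv2.minAreaRect((P*1000).astype(np.float32)); return r
E
python3 - <<'E'
from h import *
i=eyes.camera_info("top"); im=cv2.imread("pics/top0.png")
print(baserect(im,i)); 
w=eyes.camera_info("wrist"); R=manip.read_orientation()
print(w["K"],R.T@(w["xyz"]-manip.read_ee_pos()),R.T@w["orientation"])
for n,uv in dict(br=(235,192),pad=(205,182),nose=(228,175)).items(): print(n,ray(i,uv,.03))
cv2.imwrite("pics/crop.png",cv2.resize(im[140:250,175:315],None,fx=5,fy=5,interpolation=2))
E
```

```text
((536.5311279296875, 117.55093383789062), (184.24514770507812, 105.55006408691406), 58.92862319946289)
[[285.37325998   0.         254.57693503]
 [  0.         285.37325998 188.73499823]
 [  0.           0.           1.        ]] [ 8.12882231e-02 -1.25262005e-04 -1.43264971e-01] [[-4.00775782e-04 -9.47972304e-01 -3.18352557e-01]
 [ 9.99999908e-01 -3.31365000e-04 -2.72185353e-04]
 [ 1.52533281e-04 -3.18352637e-01  9.47972350e-01]]
br [0.57192447 0.07013856 0.03      ]
pad [0.59335376 0.1340609  0.03      ]
nose [0.60835486 0.08505517 0.03      ]
```

View pics/crop.png

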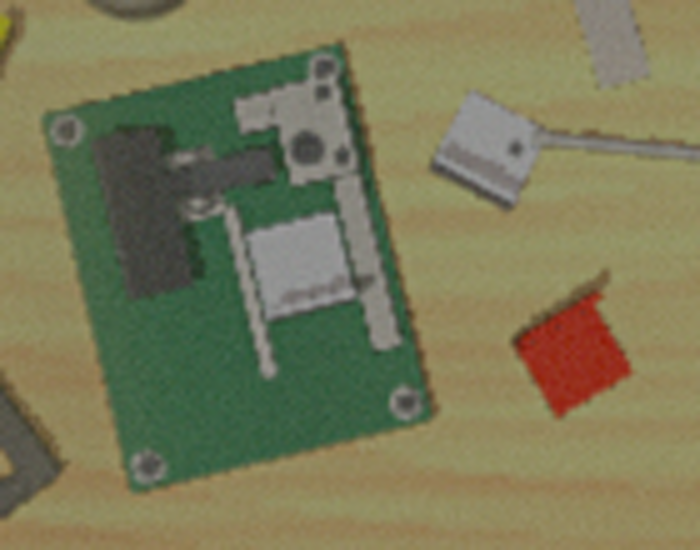

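Close crop: the bright bracket is in the track (crop 300,265), with its upright leg at the near end (about 270–355, 310). The dark thumb plate is at (148,212) and the nose arm at (235,172). The spare, with its hole, is at (490,145), so the choice is confirmed.

```bash
python3 - <<'E'
from h import *
i=eyes.camera_info("top")
W=lambda uv,z: ray(i,(np.array(uv)+.5)/5-.5+[175,140],z)[:2]
tl,tr,br,bl=[W(p,.012) for p in((45,112),(343,42),(437,415),(132,490))]
print("dims",[np.linalg.norm(a-b) for a,b in((tl,bl),(tr,br),(tl,tr),(bl,br))])
ex=(tl-bl)+(tr-br); ey=(tl-tr)+(bl-br); th=np.arctan2(*ex[::-1]); th2=np.arctan2(*ey[::-1])-np.pi/2
t=(th*170+th2*135)/305; print("theta",th,th2,t)
R=np.array([[np.cos(t),-np.sin(t)],[np.sin(t),np.cos(t)]])
c=(tl+tr+bl+br)/4
J=lambda p: R.T@(p-c)+[0,.0275]   # x relative to base centre
for n,uv,z in(("pad TL out",(93,138),.044),("pad BL out",(132,298),.044),("pad BR in",(203,280),.034),("rail end",(270,375),.017),("leg rear L",(272,320),.052),("leg rear R",(357,300),.052),("front L",(248,232),.016),("front R",(333,213),.016),("stop face L",(240,132),.022),("bush bl",(293,184),.030),("nose arm end R",(275,180),.034)): print(n,J(W(uv,z)).round(4))
print("c",c)
for yaw in(t+np.pi/2-.65,t-np.pi/2-.65):
  for z in(.03,.2):
    print(yaw,manip.ik([c[0],c[1],z],down(yaw)))
E
```

```text
dims [np.float64(0.1682064675476534), np.float64(0.16785259813253564), np.float64(0.1332505478527612), np.float64(0.13558667822296347)]
theta 0.23618618828551832 0.2356972616722275 0.23596977814520928
pad TL out [0.064  0.0747]
pad BL out [-0.0054  0.0743]
pad BR in [-0.0045  0.044 ]
rail end [-0.0501  0.0259]
leg rear L [-0.0285  0.0195]
leg rear R [-0.0288 -0.0169]
front L [0.0123 0.0207]
front R [ 0.0117 -0.017 ]
stop face L [0.0547 0.0139]
bush bl [ 0.0268 -0.0028]
nose arm end R [0.0298 0.0043]
c [0.57224355 0.09719802]
1.1567661049401057 [ 0.51313821  0.58004283 -0.95896164  1.80626964  0.54506722  1.04575783
  0.50204378]
1.1567661049401057 [ 0.47847179  0.32922401 -0.87834354  1.64667671  0.26200937  1.28955196
  0.70985034]
-1.9848265486496874 [ 0.28985922  0.46632329 -0.65305628  1.81629481  0.33702591  0.97221243
 -2.48936385]
-1.9848265486496874 [ 0.42359377  0.30931001 -0.80462698  1.64901139  0.23086811  1.28194851
 -2.40841137]
```

```bash
cat >> h.py <<'E'
t=.236; Rj=np.array([[np.cos(t),-np.sin(t)],[np.sin(t),np.cos(t)]])
O=np.array([.57224,.09720])-Rj@[-.010,.0275]
def jw(x,y,z): return np.r_[O+Rj@[x,y],z]
def wj(P): return np.r_[Rj.T@(np.array(P[:2])-O),P[2:]]
D=np.array([.050,.062]); phi=np.arctan2(*D); ORI=down(t+np.pi/2-phi)
def tcp(x,z,y=.001): # pusher finger centre at jig x,y
    return jw(x+D[0]/2,y+D[1]/2,z)
E
python3 - <<'E'
from h import *
manip.set_gripper(.776)
manip.goto(tcp(-.057,.22),ORI)
manip.move_l(tcp(-.057,.09),vel=.1)
i=eyes.camera_info("wrist"); im=eyes.read_camera("wrist")
np.save("wi.npy",i,allow_pickle=True); cv2.imwrite("pics/w1.png",im)
print(manip.read_width(),wj(manip.read_ee_pos()),manip.read_ft_force(),manip.read_time_s())
for n,p in dict(legL=(-.0385,.018,.052),legR=(-.0385,-.018,.052),padout0=(-.015,.0745,.044),padin0=(-.015,.046,.034),padout1=(.055,.0745,.044)).items():
    q=proj(i,jw(*p)); print(n,q.round(1)); cv2.circle(im,(int(q[0]),int(q[1])),2,(0,0,255),-1)
for sgn in(-1,1):
    e=manip.read_ee_pos(); q=proj(i,e+sgn*.5*np.r_[Rj@D,0]+[0,0,.0066]); cv2.circle(im,(int(q[0]),int(q[1])),2,(255,0,255),-1); print(q)
cv2.imwrite("pics/w1m.png",cv2.resize(im,(800,600)))
s=eyes.read_camera("side"); cv2.imwrite("pics/s1.png",cv2.resize(s[130:270,180:340],None,fx=4,fy=4))
E
```

```text
0.7787191042734078 [-0.03156082  0.03197895  0.0906315 ] [ 0.56196756  0.97134017 -0.26129079] 4.7417
legL [233.2 222.3]
legR [195.4 250.7]
padout0 [316.5 195.2]
padin0 [283.  212.9]
padout1 [368.8 261.9]
[182.24352789 252.3461564 ]
[328.13144676 252.23422584]
```

View pics/w1m.png

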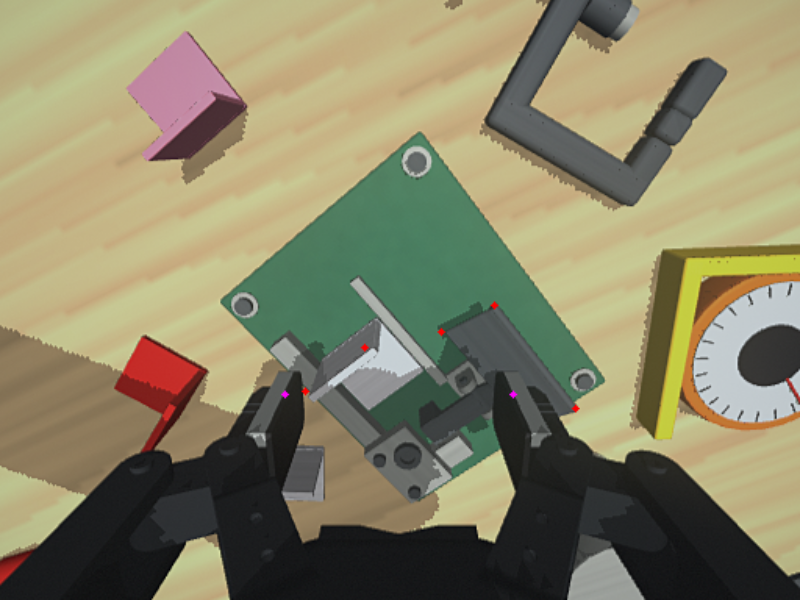

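The wrist view shows the predicted points landing on the plate corners (494,305), (442,331), (575,408) and on the leg's top edge (305–380, 345–395). The pusher tip at (285,385) is just behind the leg and the presser tip at (513,395) is over the plate. I'll descend to touch.

```bash
python3 - <<'E'
from h import *
f0=manip.read_ft_force()
print(manip.move_l(tcp(-.057,.025),vel=.04,contact_N=3))
print(wj(manip.read_ee_pos()),manip.read_ft_force()-f0)
for z in (.032,.027,.0235):
    manip.move_l(tcp(-.057,z),vel=.03); print(z,wj(manip.read_ee_pos()),(manip.read_ft_force()-f0).round(1),manip.read_moment().round(2))
i=eyes.camera_info("wrist"); im=eyes.read_camera("wrist"); cv2.imwrite("pics/w2.png",cv2.resize(im[120:330,100:420],None,fx=2.4,fy=2.4))
s=eyes.read_camera("side"); a=cv2.resize(s[170:250,200:320],None,fx=5,fy=5,interpolation=2); cv2.imwrite("pics/s2.png",a)
print(manip.read_time_s())
E
```

```text
True
[-0.03213964  0.0323684   0.03346555] [ 0.74685307 -0.54968696  4.82042926]
0.032 [-0.03171626  0.03229346  0.03229423] [0.5 0.2 5. ] [0.4  0.15 0.09]
0.027 [-0.03128374  0.03279262  0.02757319] [-1.2  1.8  7.7] [0.75 0.04 0.02]
0.0235 [-0.03104149  0.03323051  0.0243276 ] [-1.2  3.2  8. ] [1.01 0.15 0.04]
6.9833
```

View pics/w2.png

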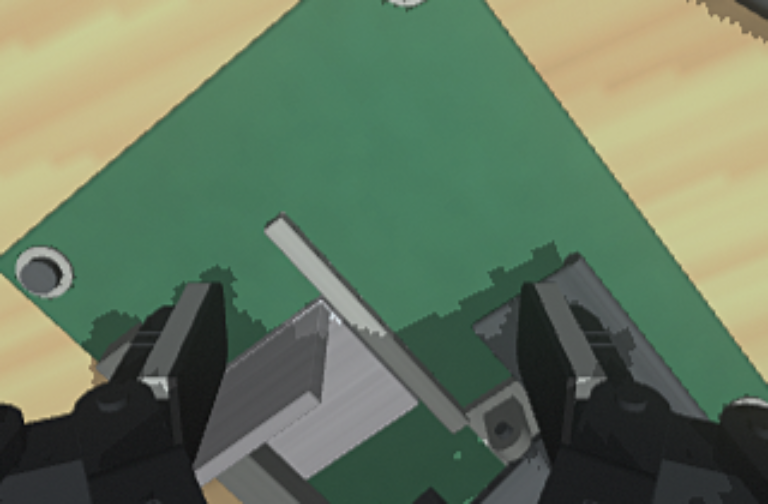

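View pics/s2.png

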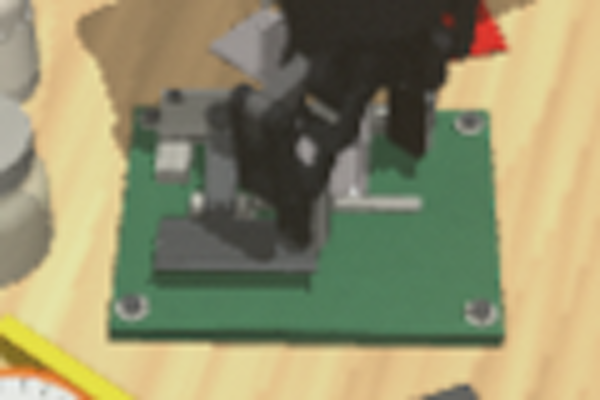

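The wrist view shows the presser tip on the thumb plate, right tip at (575,380), with the plate pressed. The pusher, left tip at (165,380), is just behind the upright leg at (260,400), and the side view agrees. I'll press a little further, then push.

```bash
python3 - <<'E'
from h import *
manip.move_l(tcp(-.057,.0217),vel=.02); f0=manip.read_ft_force(); print(wj(manip.read_ee_pos()),f0.round(1))
for x in(-.040,-.022,-.012,.002):
    c=manip.move_l(tcp(x,.0217),vel=.025,contact_N=7)
    e=wj(manip.read_ee_pos()); f=manip.read_ft_force(); print(x,c,(e[:2]-D/2).round(4),e[2].round(4),(Rj.T@f[:2]).round(1),f[2].round(1))
    if c: break
im=eyes.read_camera("wrist"); cv2.imwrite("pics/w3.png",cv2.resize(im[120:330,100:420],None,fx=2.4,fy=2.4))
s=eyes.read_camera("side"); cv2.imwrite("pics/s3.png",cv2.resize(s[170:250,200:320],None,fx=5,fy=5,interpolation=2))
print(manip.read_time_s())
E
```

```text
[-0.03100634  0.03356755  0.02272141] [-2.1  3.4 10.4]
-0.04 True [-0.0546  0.0024] 0.0225 [-4.4 -1.5] 10.4
7.65
```

View pics/w3.png

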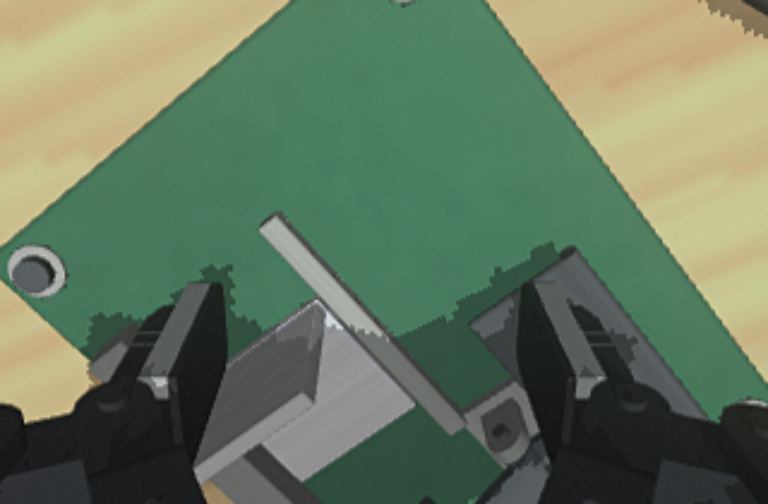

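That stop was only friction on the plate reversing: the pusher is still about 4 mm short of the leg. I'll continue.

```bash
python3 - <<'E'
from h import *
for x in(-.048,-.040,-.030,-.020,-.012,.004):
    c=manip.move_l(tcp(x,.0217),vel=.025,contact_N=8)
    e=wj(manip.read_ee_pos()); f=manip.read_ft_force(); print(x,c,(e[:2]-D/2).round(4),e[2].round(4),(Rj.T@f[:2]).round(1),f[2].round(1))
    if c: break
im=eyes.read_camera("wrist"); cv2.imwrite("pics/w4.png",cv2.resize(im[120:384,60:460],None,fx=2,fy=2))
s=eyes.read_camera("side"); cv2.imwrite("pics/s4.png",cv2.resize(s[170:250,200:320],None,fx=5,fy=5,interpolation=2))
print(manip.read_time_s())
E
```

```text
-0.048 False [-0.0486  0.0012] 0.0222 [-5.4  0.2] 12.1
-0.04 False [-0.0408  0.001 ] 0.0221 [-8.  -0.3] 12.7
-0.03 False [-0.0309  0.0009] 0.0221 [-7.  -1.1] 12.4
-0.02 False [-0.0208  0.0008] 0.0222 [-7.4 -0.6] 12.8
-0.012 False [-0.0128  0.0009] 0.0222 [-7.  -0.8] 12.7
0.004 True [-0.0076  0.0009] 0.0226 [-6.1 -0.9] 13.6
10.6
```

View pics/w4.png

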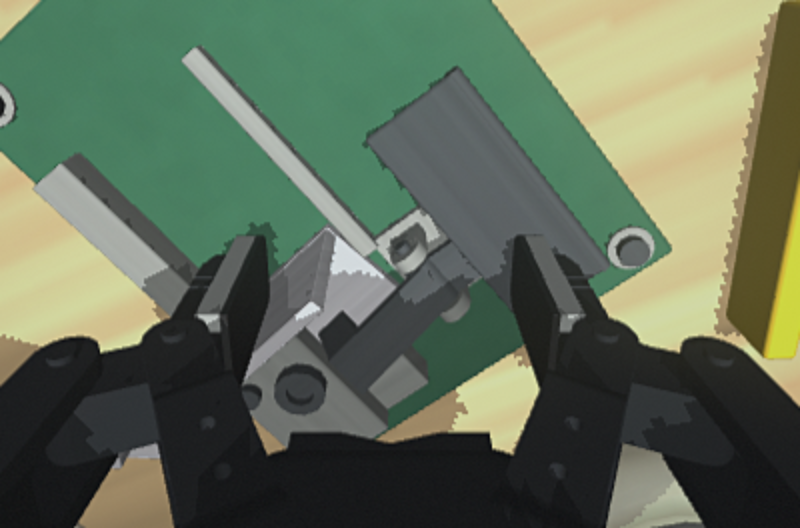

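The bracket has slid under the raised nose, with the leg now at about (290,290) and its front at the stop block near (395,380). The tip's position fits home. I'll press once more to confirm it stops hard.

```bash
python3 - <<'E'
from h import *
def st(c):
    e=wj(manip.read_ee_pos()); f=manip.read_ft_force(); print(c,(e[:2]-D/2).round(4),e[2].round(4),(Rj.T@f[:2]).round(1),f[2].round(1))
for x in (-.0065,-.0055,-.0045,-.0035,-.0025):
    c=manip.move_l(tcp(x,.0217),vel=.01,contact_N=15); st(c)
    if c or (Rj.T@manip.read_ft_force()[:2])[0]<-19: break
print(manip.read_time_s())
E
```

```text
False [-0.0076  0.0009] 0.0225 [-10.2   0.2] 16.3
False [-0.0075  0.001 ] 0.0223 [-14.    0.9] 17.8
False [-0.0075  0.001 ] 0.0221 [-17.5  -0.1] 20.8
False [-0.0074  0.0011] 0.022 [-21.4  -0.2] 24.0
11.625
```

It is firmly against the stop: 20 N with no advance, at the home position. I'll back the pusher off 4 mm with the clip still held, then let the clip up and move clear.

```bash
python3 - <<'E'
from h import *
e=wj(manip.read_ee_pos()); 
manip.move_l(tcp(-.012,.0217),vel=.02)
print(wj(manip.read_ee_pos())[:2]-D/2,manip.read_ft_force().round(1))
im=eyes.read_camera("wrist"); cv2.imwrite("pics/w5a.png",im)
manip.move_l(tcp(-.012,.05),vel=.03); manip.move_l(tcp(-.012,.11),vel=.08)
i=eyes.camera_info("wrist"); im=eyes.read_camera("wrist")
for p in((.005,.02,.052),(.005,-.02,.052),(.045,.02,.016),(.045,-.003,.016)): print(proj(i,jw(*p)).round(1),((proj(i,jw(*p))-[100,150])*2.4).round())
cv2.imwrite("pics/w5.png",cv2.resize(im[150:384,100:420],None,fx=2.4,fy=2.4))
print(manip.read_ft_force().round(1),manip.read_time_s())
E
```

```text
[-0.00928404  0.00083353] [ 4.8 -0.3  8.7]
[236.9 209.8] [329. 143.]
[198.  239.2] [235. 214.]
[267.4 226.4] [402. 183.]
[248.  240.4] [355. 217.]
[-0.3  0.7  0. ] 14.2917
```

View pics/w5.png

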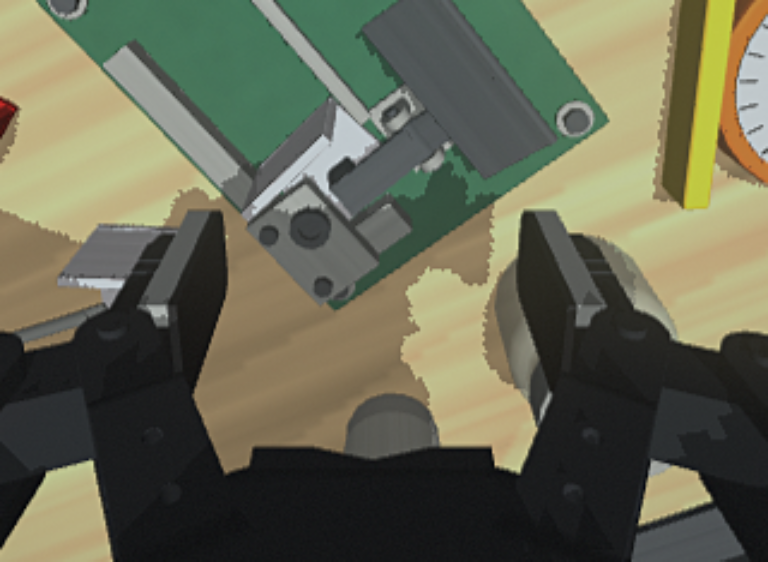

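The wrist view shows the clip closed with its nose on the bracket at (345,180) and the leg's top edge at its home place (333,135)–(245,205). I'll move away and check from the top.

```bash
python3 - <<'E'
from h import *
manip.move_l(tcp(-.012,.22),vel=.12)
manip.goto([.45,-.30,.25],ORI)
i=eyes.camera_info("top"); im=eyes.read_camera("top")
c=cv2.resize(im[140:250,175:315],None,fx=5,fy=5,interpolation=2)
for p in((.005,.02,.052),(.005,-.02,.052),(.045,.018,.016)):print(((proj(i,jw(*p))-[175,140])*5).round())
cv2.imwrite("pics/t6.png",c); print(manip.read_time_s())
E
```

```text
[244. 217.]
[337. 195.]
[229. 133.]
17.0
```

View pics/t6.png

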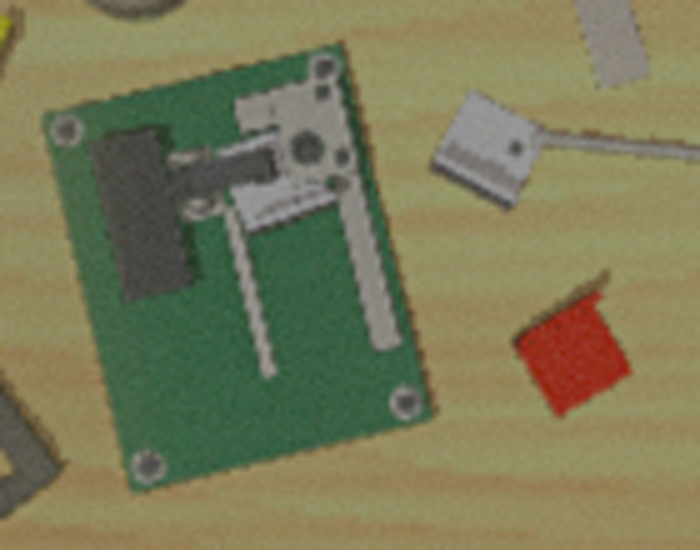

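The top view shows the clip shut on the bracket, but its rear edge, about (247,232)–(340,205), is some 12 px below the predicted (244,217)–(337,195). There may be a thin green gap before the stop block at (255,132). I've used my ten views, so I'll measure this numerically.

```bash
python3 - <<'E'
from h import *
i=eyes.camera_info("top"); im=np.mean([eyes.read_camera("top").astype(np.float32) for _ in range(5)],0)
old=cv2.imread("pics/top0.png").astype(np.float32)
def prof(im,i,y,z,xs):
    uv=np.array([proj(i,jw(x,y,z)) for x in xs],np.float32)
    c=cv2.remap(im.astype(np.float32),uv[:,0].reshape(1,-1),uv[:,1].reshape(1,-1),1)[0]
    return " ".join(f"{int(a[1])}/{int(a[1]-a[2])}" for a in c)
xs=np.arange(.034,.062,.002); print("G/(G-R) at x",(xs*1000).round())
for y in(.004,.008,.012,.016,.019): print(y,"new",prof(im,i,y,.016,xs)); print("     old",prof(old,i,y,.016,xs))
xs=np.arange(-.010,.016,.002); print((xs*1000).round())
for y in(-.010,0,.010,.016): print(y,prof(im,i,y,.052,xs))
xs=np.arange(-.054,-.028,.002); print("old leg",(xs*1000).round())
for y in(-.010,0,.010,.016): print(y,prof(old,i,y,.052,xs))
E
```

```text
G/(G-R) at x [34. 36. 38. 40. 42. 44. 46. 48. 50. 52. 54. 56. 58. 60.]
0.004 new 65/0 86/-3 118/-3 140/0 119/4 107/5 132/0 140/-2 137/-1 132/-1 131/-3 134/-2 133/-1 115/11
     old 72/5 67/10 82/29 93/39 89/32 101/12 134/0 141/0 135/-2 130/-1 132/0 136/0 132/-2 112/10
0.008 new 76/2 90/1 121/0 139/2 110/12 78/11 122/0 139/-1 137/-1 134/-2 133/-2 133/-3 125/-2 96/8
     old 75/0 71/8 75/24 89/39 89/40 76/9 120/-1 138/-4 136/-2 131/-2 130/-2 132/-2 126/0 95/9
0.012 new 78/0 94/-1 138/0 134/1 105/16 98/13 117/1 132/-2 134/0 130/1 134/-1 131/-3 133/-1 112/14
     old 76/2 76/5 68/18 85/32 89/34 96/17 116/0 129/-5 130/-3 129/0 137/0 130/-2 130/-3 110/13
0.016 new 77/1 94/0 125/0 130/5 104/24 91/39 93/38 91/34 94/37 96/38 95/35 90/33 90/34 95/37
     old 74/0 72/8 80/23 92/35 95/37 92/36 93/35 90/33 95/36 94/36 91/34 89/31 90/30 90/34
0.019 new 78/0 96/0 139/1 123/10 99/28 94/38 92/39 93/39 96/39 96/39 95/38 95/38 96/38 97/40
     old 78/2 73/9 78/23 86/38 92/38 95/39 94/36 92/37 93/38 94/37 92/38 96/38 96/36 97/42
[-10.  -8.  -6.  -4.  -2.   0.   2.   4.   6.   8.  10.  12.  14.]
-0.01 95/38 95/39 96/39 94/40 95/39 85/28 78/9 108/0 136/-1 122/-3 124/-3 137/0 115/0
0 94/39 94/38 93/39 94/40 87/33 77/12 101/0 142/0 140/0 122/-3 133/-1 147/0 145/0
0.01 93/38 95/39 95/40 94/39 82/23 86/2 127/0 139/0 120/-3 124/-3 145/0 148/0 150/0
0.016 94/38 94/38 97/40 94/40 78/15 94/0 132/0 134/0 136/0 146/0 148/0 147/0 148/0
old leg [-54. -52. -50. -48. -46. -44. -42. -40. -38. -36. -34. -32. -30.]
-0.01 95/37 96/39 97/41 95/37 94/35 93/34 96/39 89/39 86/3 135/0 131/-3 119/-2 117/-3
0 92/34 91/35 95/35 94/35 92/36 93/36 97/39 89/36 91/8 132/0 125/0 111/-3 116/-4
0.01 94/39 91/42 97/37 95/40 88/34 94/40 92/37 85/26 98/6 128/-1 126/-3 115/-4 116/-4
0.016 94/39 94/39 95/36 96/38 95/40 93/41 94/44 82/31 88/2 136/0 130/0 139/0 146/0
```

Measured: the front edge sits at jig x of about 41–42 on the +y side against the stop at 45, and the rear edge is skewed by about 0.1 rad, with the +y side lagging. So the bracket jammed askew, not fully home. To mend it I'll open the clip again and push the leg on its lagging side (y ≈ +11).

```bash
cat >> h.py <<'E'
D2=np.array([.020,.052]); ORI2=down(t+np.pi/2-np.arctan2(*D2))
def tcp2(x,y,z): return jw(x+D2[0]/2,y+D2[1]/2,z)
def st(c=None):
    e=wj(manip.read_ee_pos()); f=manip.read_ft_force(); print(c,((e[:2]-D2/2)*1000).round(1),(e[2]*1000).round(1),(Rj.T@f[:2]).round(1),f[2].round(1))
def prof(im,i,y,z,xs):
    uv=np.array([proj(i,jw(x,y,z)) for x in xs],np.float32)
    c=cv2.remap(im.astype(np.float32),uv[:,0].reshape(1,-1),uv[:,1].reshape(1,-1),1)[0]
    return " ".join(f"{int(a[1])}/{int(a[1]-a[2])}" for a in c)
def look(cam="wrist"):
    i=eyes.camera_info(cam); im=eyes.read_camera(cam); cv2.imwrite(f"pics/l{manip.read_time_s():.2f}.png",im)
    xs=np.arange(-.010,.016,.002); print("rear x",(xs*1000).round())
    for y in(-.014,-.008,0,.010,.016): print(y,prof(im,i,y,.052,xs))
    xs=np.arange(.034,.052,.002); print("front x",(xs*1000).round())
    for y in(.006,.010,.014,.018): print(y,prof(im,i,y,.016,xs))
E
python3 - <<'E'
from h import *
manip.set_gripper(.54)
manip.goto(tcp2(-.021,.011,.20),ORI2); manip.move_l(tcp2(-.021,.011,.09),vel=.1); st()
look()
c=manip.move_l(tcp2(-.021,.011,.030),vel=.04,contact_N=3); st(c)
manip.move_l(tcp2(-.021,.011,.029),vel=.03); st()
manip.move_l(tcp2(-.021,.011,.0262),vel=.02); st()
print(manip.read_time_s())
E
```

```text
None [-20.5  11.1] 90.7 [ 0.6 -0.3] 1.2
rear x [-10.  -8.  -6.  -4.  -2.   0.   2.   4.   6.   8.  10.  12.  14.]
-0.014 115/3 35/1 38/1 40/0 93/3 89/2 89/3 89/2 92/2 50/0 33/1 32/0 29/0
-0.008 64/2 90/3 90/3 90/3 91/3 86/2 34/0 35/1 32/1 32/0 30/0 30/1 30/0
0 92/3 41/2 38/2 35/1 34/2 33/3 50/1 144/0 148/0 112/2 112/3 116/3 79/3
0.01 84/2 88/1 85/1 87/1 85/0 86/0 76/0 148/0 129/0 153/0 130/0 46/1 57/3
0.016 98/1 101/1 86/1 84/1 86/1 86/1 129/0 148/0 55/3 47/3 45/2 44/3 64/3
front x [34. 36. 38. 40. 42. 44. 46. 48. 50.]
0.006 63/3 66/4 67/4 66/3 67/3 65/4 66/3 60/2 108/2
0.01 64/4 65/3 66/4 67/3 66/4 66/4 66/3 65/1 115/3
0.014 64/4 66/4 67/4 66/3 66/4 66/4 66/2 79/28 125/52
0.018 65/4 66/4 66/4 67/3 65/3 66/3 66/4 123/50 124/50
True [-21.1  11.4] 33.8 [0.3 0.3] 5.4
None [-20.6  12. ] 29.7 [-1.1  1.5] 7.5
None [-20.5  12.5] 27.1 [-2.8  2.1] 9.5
22.3083
```

```bash
python3 - <<'E'
from h import *
for x in np.arange(-.019,.006,.001):
    manip.move_l(tcp2(x,.011,.0262),vel=.02)
    f=(Rj.T@manip.read_ft_force()[:2])[0]
    if x>-.013: st(round(x,4))
    if f<-22: break
look(); print(manip.read_time_s())
E
```

```text
-0.013 [-13.9  11.6] 26.6 [-7.5  0.5] 11.2
-0.012 [-12.8  11.5] 26.6 [-6.5  0.9] 11.6
-0.011 [-11.9  11.5] 26.6 [-7.6 -0.2] 10.5
-0.01 [-10.9  11.5] 26.6 [-7.3  0.6] 10.4
-0.009 [-9.8 11.4] 26.7 [-7.1  0.1] 10.6
-0.008 [-9.  11.4] 26.6 [-7.8  0.5] 12.1
-0.007 [-8.5 11.4] 26.5 [-10.7   1. ] 12.4
-0.006 [-8.1 11.6] 26.5 [-11.7  -0.4] 15.3
-0.005 [-7.8 11.7] 26.4 [-16.5   0.5] 17.1
-0.004 [-7.6 11.8] 26.4 [-19.5   1. ] 19.8
-0.003 [-7.3 11.8] 26.3 [-22.7   1. ] 24.7
rear x [-10.  -8.  -6.  -4.  -2.   0.   2.   4.   6.   8.  10.  12.  14.]
-0.014 135/-20 47/-3 34/1 33/2 33/2 31/1 27/0 39/2 24/0 31/1 31/1 31/1 30/1
-0.008 117/3 58/1 34/1 35/2 27/0 27/0 27/1 28/1 23/2 33/1 32/0 31/0 32/1
0 36/2 34/1 62/4 35/1 30/0 28/1 29/1 28/1 27/0 27/2 26/1 27/1 27/1
0.01 90/3 207/6 131/4 59/2 43/1 44/1 30/0 26/2 22/0 59/1 54/1 56/1 61/1
0.016 33/3 32/2 31/2 29/2 28/1 95/0 92/0 148/0 157/0 44/2 43/2 44/2 42/1
front x [34. 36. 38. 40. 42. 44. 46. 48. 50.]
0.006 37/2 39/2 38/1 43/2 64/4 64/3 65/3 66/3 66/3
0.01 161/0 162/0 65/1 51/2 64/5 66/3 65/3 66/3 65/2
0.014 162/0 139/0 40/3 64/4 65/4 65/3 67/3 66/3 65/4
0.018 165/0 50/2 62/3 65/4 66/3 67/3 67/4 67/4 65/3
26.6083
```

The upward force growing with the push shows that hard pushing tips the bracket about its front edge, and it then drops back a few millimetres off the stop. I'll back off so it settles flat, then bring it up gently, stopping at the first rise in force.

```bash
python3 - <<'E'
from h import *
P=lambda x,v=.02: manip.move_l(tcp2(x,.011,.0257),vel=v)
fx=lambda: np.mean([(Rj.T@manip.read_ft_force()[:2])[0] for _ in range(1)])
P(-.016); st("back"); look()
P(-.012); base=[]
for x in np.arange(-.0115,.002,.0005):
    P(x,.02); f=fx(); e=wj(manip.read_ee_pos())[0]-D2[0]/2; fz=manip.read_ft_force()[2]; print(f"{x*1e3:.1f} {e*1e3:.2f} {f:.1f} {fz:.1f}",end=" | ")
    base.append(f)
    if len(base)>3 and f<np.median(base[:4])-2.2: break
print(manip.read_time_s())
look()
E
```

```text
back [-12.9  11.4] 27.8 [4.6 0.9] 9.8
rear x [-10.  -8.  -6.  -4.  -2.   0.   2.   4.   6.   8.  10.  12.  14.]
-0.014 33/1 34/1 27/1 25/0 34/2 26/1 28/0 24/0 28/1 26/0 25/1 26/1 26/0
-0.008 33/2 28/0 28/0 27/0 27/1 27/0 24/0 27/1 26/1 26/1 26/1 25/1 24/1
0 34/2 29/1 28/0 29/0 28/1 29/0 26/2 27/2 25/1 27/0 27/1 27/1 24/1
0.01 41/1 42/1 25/0 26/1 27/1 24/1 88/0 157/0 159/-1 59/1 64/2 58/1 76/1
0.016 30/2 31/0 93/0 89/0 92/0 92/0 86/1 155/0 118/0 41/2 43/2 43/2 59/3
front x [34. 36. 38. 40. 42. 44. 46. 48. 50.]
0.006 38/2 40/2 41/3 45/3 63/3 64/3 66/3 65/3 65/4
0.01 161/0 160/0 85/1 52/3 64/4 65/4 66/4 66/4 66/4
0.014 160/0 165/0 37/1 65/3 64/3 66/4 67/4 66/3 66/4
0.018 161/0 76/1 51/2 64/3 66/4 66/4 66/3 66/3 65/4
-11.5 -11.98 -6.3 11.4 | -11.0 -11.97 -8.5 11.6 | -10.5 -11.52 -8.2 11.2 | -10.0 -11.02 -6.9 12.0 | -9.5 -10.54 -8.1 11.2 | -9.0 -9.91 -7.5 11.0 | -8.5 -9.44 -8.4 11.3 | -8.0 -8.98 -8.1 11.0 | -7.5 -8.53 -8.1 10.7 | -7.0 -8.32 -9.3 11.8 | -6.5 -8.03 -10.4 13.2 | 30.5583
rear x [-10.  -8.  -6.  -4.  -2.   0.   2.   4.   6.   8.  10.  12.  14.]
-0.014 136/-20 33/1 32/0 33/1 31/1 31/0 36/2 31/2 31/1 31/1 32/0 26/0 26/0
-0.008 125/3 33/1 33/1 32/0 29/1 28/1 28/0 26/0 26/1 31/1 29/1 26/1 26/1
0 33/1 51/2 31/1 31/1 29/0 28/1 27/1 27/1 24/0 32/1 26/0 28/1 27/0
0.01 167/5 208/6 135/4 43/1 43/1 30/2 24/0 24/1 1/0 64/2 58/1 52/1 59/1
0.016 31/4 32/3 31/2 31/1 71/0 91/0 88/0 157/0 162/0 41/3 43/2 44/1 42/2
front x [34. 36. 38. 40. 42. 44. 46. 48. 50.]
0.006 39/1 36/2 40/2 43/3 63/3 64/3 66/3 65/3 65/3
0.01 161/-1 160/0 113/0 44/3 64/3 64/3 65/3 65/3 65/3
0.014 162/0 169/0 38/2 63/4 63/3 66/4 66/3 65/3 65/3
0.018 163/0 89/0 48/2 64/4 66/3 65/3 67/3 66/4 65/4
```

It stopped gently at the same place, with only 2–3 N above sliding. I'll back off fully, release and check from above.

```bash
python3 - <<'E'
from h import *
manip.move_l(tcp2(-.016,.011,.0262),vel=.03); st()
manip.move_l(tcp2(-.016,.011,.045),vel=.03); manip.move_l(tcp2(-.016,.011,.10),vel=.1)
look()
manip.move_l(tcp2(-.016,.011,.20),vel=.15); manip.goto(tcp2(-.11,-.17,.20),ORI2)
i=eyes.camera_info("top"); im=np.mean([eyes.read_camera("top").astype(np.float32) for _ in range(4)],0)
cv2.imwrite("pics/t7.png",im)
xs=np.arange(-.006,.014,.002);print((xs*1000).round())
for y in(-.014,-.010,0,.010,.016): print(y,prof(im,i,y,.052,xs))
xs=np.arange(.034,.052,.002);print((xs*1000).round())
for y in(.004,.006,.008,.010,.012,.016,.018): print(y,prof(im,i,y,.016,xs))
print(manip.read_time_s())
E
```

```text
None [-13.4  11.3] 28.0 [3.6 0.1] 9.3
rear x [-10.  -8.  -6.  -4.  -2.   0.   2.   4.   6.   8.  10.  12.  14.]
-0.014 110/3 110/3 110/3 110/3 110/2 111/3 91/2 90/2 90/2 90/2 95/2 42/1 34/1
-0.008 61/2 60/2 54/2 91/2 90/2 90/2 91/2 77/2 35/0 35/1 35/0 34/1 34/0
0 82/16 88/0 87/1 87/1 47/1 29/2 87/0 114/0 149/0 120/2 112/2 112/2 113/2
0.01 102/3 98/0 100/0 98/1 100/1 86/1 82/0 150/1 146/0 159/0 117/1 57/2 57/3
0.016 119/0 101/0 99/1 100/1 97/1 100/0 114/0 213/9 178/7 43/3 48/3 46/3 65/3
front x [34. 36. 38. 40. 42. 44. 46. 48. 50.]
0.006 65/4 66/4 66/3 67/4 67/3 66/3 67/2 70/2 111/2
0.01 65/4 67/4 68/4 66/4 67/3 67/3 67/2 65/2 113/2
0.014 65/4 66/4 67/4 67/3 67/4 68/3 70/9 82/27 79/25
0.018 66/4 68/4 68/4 67/4 67/4 67/2 75/17 82/29 83/29
[-6. -4. -2.  0.  2.  4.  6.  8. 10. 12.]
-0.014 113/44 114/45 114/46 106/39 87/5 133/-4 167/-1 153/-2 144/-3 142/-1
-0.01 113/41 112/45 112/45 99/31 92/10 128/0 163/0 152/-2 146/-3 159/0
0 112/44 113/44 107/42 92/19 112/0 160/0 165/0 143/-4 144/-4 166/0
0.01 114/46 114/46 99/33 85/10 116/0 160/0 145/-2 137/-4 164/0 170/0
0.016 111/44 113/46 95/28 93/6 140/0 160/0 154/-1 161/0 169/0 171/0
[34. 36. 38. 40. 42. 44. 46. 48. 50.]
0.004 77/-2 103/-4 137/-3 163/0 143/4 129/5 153/0 163/-1 158/-2
0.006 83/0 103/0 142/0 165/1 145/5 116/8 153/0 164/-1 159/-2
0.008 91/1 106/1 143/0 164/1 138/7 94/8 143/0 160/-2 159/-2
0.01 93/1 112/1 161/0 175/0 132/10 106/7 137/0 159/-2 159/-2
0.012 92/1 111/1 161/0 171/0 139/13 121/11 136/1 153/-2 154/-1
0.016 91/1 110/0 146/-1 159/3 133/19 112/40 111/43 106/40 113/40
0.018 91/1 112/0 155/0 167/1 134/20 112/40 110/46 110/46 113/45
34.45[ WARN:0@6.318] global loadsave.cpp:1063 imwrite_ Unsupported depth image for selected encoder is fallbacked to CV_8U.
```

```bash
python3 - <<'E'
from h import *
i=eyes.camera_info("top"); im=cv2.imread("pics/t7.png"); old=cv2.imread("pics/top0.png")
def py(im,x,z,ys):
    uv=np.array([proj(i,jw(x,y,z)) for y in ys],np.float32)
    c=cv2.remap(im.astype(np.float32),uv[:,0].reshape(1,-1),uv[:,1].reshape(1,-1),1)[0]
    return " ".join(f"{int(a[1])}/{int(a[1]-a[2])}" for a in c)
ys=np.arange(.012,.034,.002);print((ys*1000).round())
for x in(.008,.011,.014,.017,.037,.039,.041): print(x,"new",py(im,x,.016,ys),"\n    old",py(old,x,.016,ys))
print("old bracket"); 
for x in(-.032,-.02,-.004): print(x,py(old,x,.016,ys))
ys=np.arange(-.026,-.004,.002);print((ys*1000).round())
for x in(.006,.010,.014): print(x,py(im,x,.016,ys))
for x in(-.032,-.02,-.004): print(x,py(old,x,.016,ys))
E
```

```text
[12. 14. 16. 18. 20. 22. 24. 26. 28. 30. 32.]
0.008 new 155/-1 161/-1 155/-1 154/-1 169/1 160/2 144/0 161/-1 157/2 128/26 112/44 
    old 94/39 94/40 92/39 90/39 88/40 87/17 122/1 139/-1 133/2 108/23 94/38
0.011 new 142/-4 154/-1 161/0 167/0 166/1 146/0 128/-1 159/-3 152/0 113/30 110/37 
    old 94/39 96/39 91/38 89/38 89/36 89/20 108/0 139/-4 132/0 93/23 92/35
0.014 new 167/0 170/0 171/0 170/0 170/0 161/1 145/5 143/5 144/0 141/0 154/-1 
    old 97/37 95/36 95/36 92/39 89/37 85/25 105/11 122/2 122/0 120/0 130/-1
0.017 new 171/0 170/0 170/1 170/0 170/0 162/1 115/18 108/24 129/5 140/-1 127/-1 
    old 95/38 93/38 94/37 95/37 93/40 89/37 96/31 93/22 109/6 117/-2 107/-2
0.037 new 137/0 128/0 126/-2 136/0 143/0 134/-1 117/0 92/7 105/6 106/0 98/-1 
    old 72/12 76/14 72/14 72/14 76/16 75/16 78/19 92/22 94/6 89/0 80/0
0.039 new 169/0 165/0 164/0 165/0 167/0 162/2 152/6 124/15 114/11 114/-1 107/-3 
    old 74/26 85/32 88/31 83/30 84/30 88/32 91/34 93/27 97/8 96/-2 90/-1
0.041 new 161/4 154/4 146/9 150/11 150/11 142/13 130/23 120/28 115/16 114/0 108/-4 
    old 90/35 97/39 95/37 90/37 92/37 95/35 95/36 95/31 97/14 94/0 93/0
old bracket
-0.032 135/-1 137/0 129/0 134/1 136/2 113/5 123/0 139/-2 125/5 98/22 90/39
-0.02 145/0 145/0 145/0 145/0 138/5 113/10 131/2 141/-2 134/1 108/22 92/39
-0.004 146/1 146/0 144/1 146/0 140/2 113/4 125/2 138/0 124/4 101/22 93/39
[-26. -24. -22. -20. -18. -16. -14. -12. -10.  -8.  -6.]
0.006 156/-1 156/-2 150/-1 111/9 95/10 107/3 111/0 103/0 108/0 127/-1 128/0
0.01 142/-2 130/-2 117/-1 110/1 125/4 161/0 170/-2 164/0 156/-2 158/-1 159/-1
0.014 121/-1 108/-1 103/0 86/12 98/10 130/0 155/-2 159/-1 153/-1 147/-3 147/-3
-0.032 110/0 98/0 89/-1 74/0 101/0 130/-1 139/-2 134/-3 122/-3 121/-2 136/-1
-0.02 135/-1 135/-1 128/0 102/1 95/5 141/0 147/-1 147/0 145/0 144/-1 146/0
-0.004 131/-2 132/-3 128/0 96/10 109/10 137/1 147/0 146/0 146/0 146/1 146/0
```

The cause is now measured: the front-left corner swung past the rail's end (left edge at y ≈ 24 beyond the 21.5 rail), and finger friction keeps the bracket wedged there. For the second mend I'll tilt the tool so the pusher is lower and doesn't tip the bracket. I'll push at y ≈ 16 while drawing the tip towards −y, which both slides and squares the bracket.

```bash
cat >> h.py <<'E'
from scipy.spatial.transform import Rotation
A=.16; ORI3=ORI2@Rotation.from_rotvec([-A,0,0]).as_matrix()
if ORI3[2,1]<0: ORI3=ORI2@Rotation.from_rotvec([A,0,0]).as_matrix()
S=np.linalg.norm(D2); PUS=ORI3@[0,-S/2,-.0023]; PRE=ORI3@[0,S/2-.005,-.0023]
def tcp3(x,y,z): # pusher tip centre at x,y; presser inner edge height z
    p=jw(x,y,0); p[:2]-=PUS[:2]; p[2]=z-PRE[2]; return p
def pus():
    e=manip.read_ee_pos(); f=manip.read_ft_force(); return wj(e+PUS)*1000,(Rj.T@f[:2]).round(1),f[2].round(1)
E
python3 - <<'E'
from h import *
print("pusher low z",.029-PRE[2]+(ORI3@[0,-S/2-.005,-.0023])[2])
manip.goto(tcp3(-.021,.016,.075),ORI3)
manip.move_l(tcp3(-.021,.016,.0282),vel=.045); print(*pus())
manip.move_l(tcp3(-.011,.016,.0282),vel=.03); print(*pus(),manip.read_time_s())
done=False
for k in range(3):
    x=-.0095; y=.016
    while y>.0065:
        manip.move_l(tcp3(x,y,.0282),vel=.03); p,f,fz=pus(); print(f"{p[0]:.1f},{p[1]:.1f} {f[0]},{f[1]},{fz}",end=" | ")
        if f[0]>-15: x+=.0008
        if x>-.0075: y-=.0012
        if p[0]>-5.5: done=True
    print(manip.read_time_s())
    if done or manip.read_time_s()>41: break
    manip.move_l(tcp3(-.013,.016,.0282),vel=.04)
E
```

```text
pusher low z 0.020123816634608556
[-21.04257127  17.70495906  20.45487331] [-4.2  2.3] 9.4
[-11.27526042  16.89509246  20.25066301] [-4.6  0.2] 9.4 37.0833
-10.1,16.9 -7.2,0.3,9.4 | -9.5,16.9 -6.3,0.5,10.7 | -8.6,16.8 -6.1,0.7,9.5 | -7.8,16.4 -6.4,1.8,9.6 | -7.2,15.8 -7.0,3.7,9.8 | -6.6,15.3 -7.7,5.0,11.6 | -6.3,14.9 -9.6,8.0,11.2 | -6.1,14.6 -12.7,9.0,13.8 | -5.8,14.2 -13.9,11.2,13.5 | -5.6,13.9 -16.3,13.9,15.0 | 39.5833
-9.0,16.5 -3.6,-0.9,9.1 | -8.9,16.6 -5.1,-0.3,10.4 | -8.5,16.6 -5.8,-0.5,10.1 | -7.6,16.1 -5.8,1.6,10.5 | -6.7,15.4 -4.9,3.6,10.1 | -6.0,14.7 -5.4,3.6,10.4 | -5.4,14.1 -6.7,6.5,11.7 | -5.3,14.1 -9.9,8.8,12.4 | -5.2,13.8 -11.1,10.1,13.3 | -5.0,13.5 -14.8,13.0,15.3 | 42.5917
```

The drag squared it: the hard stop is now 2.5–3 mm further on (tip at −5.3). One last short pass, then back off and release.

```bash
python3 - <<'E'
from h import *
manip.move_l(tcp3(-.013,.014,.0282),vel=.05)
for x,y in((-.0075,.014),(-.0055,.012),(-.0045,.0105),(-.0035,.009),(-.003,.0085)):
    manip.move_l(tcp3(x,y,.0282),vel=.03); p,f,fz=pus(); print(f"{p[0]:.1f},{p[1]:.1f} {f[0]},{f[1]},{fz}",end=" | ")
    if f[0]<-14: break
manip.move_l(tcp3(-.015,.012,.0282),vel=.05); print(*pus())
i=eyes.camera_info("wrist"); im=eyes.read_camera("wrist"); cv2.imwrite("pics/w8.png",im)
xs=np.arange(-.004,.014,.002)
for y in(-.014,-.008,0,.010,.016): print(y,prof(im,i,y,.052,xs))
print(manip.read_time_s())
E
```

```text
-7.5,15.0 -5.8,0.9,9.9 | -5.6,13.7 -4.6,2.7,10.1 | -5.3,13.4 -8.2,4.8,12.0 | -5.3,13.3 -11.0,8.3,14.1 | -5.2,13.2 -13.0,9.9,14.9 | [-12.56282965  13.27658893  21.81769115] [2.7 2.7] 10.4
-0.014 41/1 26/1 27/2 26/1 26/1 26/1 26/1 26/0 26/0
-0.008 26/0 26/1 26/1 26/0 31/1 35/1 26/1 26/1 25/1
0 28/1 28/2 26/0 27/1 27/1 27/1 27/0 26/1 26/1
0.01 43/0 98/0 97/-1 97/0 94/0 158/0 161/0 36/3 41/1
0.016 94/0 96/0 97/1 97/0 94/0 159/0 161/0 36/2 64/4
44.775
```

The stop repeats at −5.3, and the leg's rear edge now reads jig x ≈ 5 at both y = 10 and y = 16, so the bracket is square and home. I'll release, clear and check quickly.

```bash
python3 - <<'E'
from h import *
manip.move_l(tcp3(-.015,.012,.045),vel=.03); manip.move_l(tcp3(-.015,.012,.11),vel=.1)
i=eyes.camera_info("wrist"); im=eyes.read_camera("wrist")
xs=np.arange(-.004,.014,.002)
for y in(-.014,-.008,0,.010,.016): print(y,prof(im,i,y,.052,xs))
print(manip.read_ft_force().round(1),manip.read_time_s())
E
```

```text
-0.014 108/3 111/3 95/0 83/0 36/1 35/1 41/1 34/1 38/0
-0.008 88/1 89/0 89/0 45/1 35/1 49/2 93/2 90/2 89/2
0 102/0 106/0 90/2 90/2 90/2 91/2 78/2 37/1 37/1
0.01 103/1 105/0 104/1 101/1 104/0 159/0 150/0 46/3 48/3
0.016 103/1 105/1 102/1 105/0 85/1 222/9 141/0 41/3 47/3
[ 0.   0.3 -0. ] 46.3333
```

Rear edge still at about 5 mm after release, and the robot is touching nothing.

```bash
python3 -c "
from h import *
print(hand_in(),manip.read_time_s())"
```

```text
the job is handed in; nothing more can be done
the job is handed in; nothing more can be done
```

I handed the job in at about 46 s: the bracket measured home against the end stop (rear face at jig x ≈ 5 mm) with the clip let up on it and the robot clear, but it took two tries after the first clamp (the bracket was jammed askew, so I reopened the clip both times), and hard pushes may have tipped its rear up briefly.

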